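Open the push-and-turn cap of the cleaner jug on the sales counter

TASK

It is closing time at the bread stall: open the white cleaner jug. Press its blue safety cap down, keep it pressed and turn it anticlockwise until the white pointer on the cap faces the red mark on the jug's shoulder, then lift it straight up and finish still holding the cap in the gripper, upright and still, about 8 cm above where it sat, over its jug. Leave the yellow jug, the orange cup and the green brush alone.

Things in the scene. Friction and masses are not known exactly. Their poses are not given: they have to be found in the camera images.
- jug: White cleaner jug, blue-striped labels, body 88 x 82 mm, in a steel holder fixed to the counter: it cannot move. Origin: centre of the holder's underside, on the counter, on the axis of neck and cap; z up; x points from the neck axis towards the red mark. Flat round shoulder 160 mm above the counter, radius 41 mm. A side handle reaches 77 mm out on the -x side, 50 to 135 mm high.
- jug_mark (a point): Red mark on the jug's shoulder, 15 x 12 mm and 2 mm high, lying 26 to 41 mm from the neck axis on the jug's +x side and running on down the shoulder's side. The point is the middle of its top, 162 mm above the counter.
- cap_center (a point): Centre (half-way up, on the axis) of the blue round safety cap: 48 mm diameter, 36 mm high, about 45 g, loose on the neck. z up; x is the way the white pointer points. Locked, this point is 190 mm above the jug's origin (underside 172 mm, top 208 mm; 12 mm free between cap and shoulder). A spring under the cap pushes it up: about 5 N when locked, 10 N when pressed 6.5 mm down.
- cap_pointer (a point): Top of the white pointer near the cap's rim: a bar 22 x 6 mm, 3 mm proud, from the centre to the rim of the cap's top, with a white stripe down the cap's side below it. The point is 20 mm from the cap's axis, 21 mm above the cap's centre. Locked, the pointer lies 65 to 85 degrees clockwise (seen from above) of the red mark.
- jug_seat (a point): Fixed point on the neck axis where the locked cap's centre sits. To open: grip the cap by its side, press it 5 to 8.5 mm down (9 at most), keep it down, turn anticlockwise until pointer and mark agree within 0.15 rad (a stop lies 0.2 to 0.25 rad past the mark), then lift; free 12 mm above the seat. A tooth 4.5 mm deep blocks the turn of an unpressed cap, a stop blocks clockwise.
- yellow_jug: Bystander: yellow jug of the same size in the same kind of fixed holder, with a black cap 48 mm in diameter, top 204 mm above the counter; no red mark. Origin: centre of its underside on the counter. The two jugs may stand either way round on the counter. Leave it alone.
- cup_center (a point): Bystander: orange open dosing cup, about 62 mm across and 62 mm high, loose on the counter; the point is its centre, half-way up.
- brush_grip (a point): Bystander: green cleaning brush, 200 mm long, lying loose on the counter; the point is on its handle.
There are look-alikes about, which are no part of the job. Of the things like the part that bears cap_center, leave any that is grey, pink or turquoise; of the rest the larger one is meant.

How it is judged:
By the outcome, as a careful person would: the job done as asked, in the order asked, and still so for the second after the job is handed in, while the arm keeps its last pose, push and grip.
It also fails if it takes over 34 s, if anything falls off the work surface, if the arm or the gripper's body presses on something with over 40 N, if the wrist force passes 120 N, or if a joint passes its speed limit or range.

ROBOT

A 6-joint arm with a two-finger parallel gripper is mounted at the origin on the work surface. World frame = base frame: x ahead of the robot, y to its left, z up, the work surface at z = 0. Lengths are in mm, angles in rad, forces in N, time in s.
With the tool pointing down it reaches from about 275 to 750 mm from the base axis. Payload 10.2 kg.
Tool frame: the origin (TCP) lies midway between the tips of the shut fingers; the grasp point (between the pads) lies 19 mm behind it; y points along the fingers, z is the direction in which the jaws open and shut, and the axes are right-handed (so a half turn about y gives the same grasp; the last joint's range is limited). The gripper opens to 85 mm and grips with 20 to 120 N. Pads are 22 mm wide; open, the fingers measure 114 mm over their backs; the gripper's body (76 mm by 85 mm) begins 54 mm behind the grasp point. The pads swing forward as they close: fully open they stand 13 mm farther back than shut.
Start: joints at [0.92, 0.313, 1.498, -0, 1.331, -0.223], TCP at [217.82, 477.688, 231.294] pointing down, gripper open.
Joint ranges: [-2.94, 2.94], [-0.97, 2.17], [0.19, 2.56], [-1.23, 4.37], [0.02, 3.11], [-2.88, 2.88]. Speed limits (rad/s): [2.39, 2.39, 3.01, 3.14, 3.14, 3.14].

INTERFACE

Orientations are given as a unit quaternion [w, x, y, z].
In Python, from rig import ctrl gives the robot as it stands.
- The arm moves only by the shell command python3 -m inch 'ROWS' [OPENING] [FORCE]. ROWS is JSON, one flat list of numbers, 6 for each row, row after row: the shift along the tool's x, y, z in cm, then the turn, a rotation vector about the tool's x, y, z in rad. A call has 1 to 8 rows; each row is the pose to reach, as a shift and turn from the pose commanded when the call began, along the tool's axes at that moment; what a row does not reach only later rows make up. A row lasts 1/12 s, in which the tool goes at most 41.7 mm and 7.16 degrees, less where a joint would pass 70% of its speed; a pose out of reach is approached as far as the arm can. A call with a gripper value outside its range is refused whole. OPENING is the gripper command: -1 is fully open, 1 is shut, values between are in proportion, set as the call begins (- or left out, the last holds). The fingers move at their own pace and stop on an object; FORCE is the grip in N (left out, the last holds). Time passes only in rows, so rows that repeat a pose let the fingers close. It gives the time, the measured TCP pose, the force and the opening at its end, in the units of the state.
- ctrl.sense(): the state, without advancing time (a new reading comes with each control period).
- ctrl.capture(name): name is "scene" or "top" or "wrist"; returns the picture (384x512x3 uint8, red, green, blue); there is no depth.
- ctrl.get_calibration(name): a dict with "fx", "fy", "cx", "cy" (pixels), "k1" (the pictures are not rectified: a ray, as slopes to the right and down, at radius r is drawn at 1 + k1 r^2 times it, then the intrinsics apply), "world_to_cam" (4x4, takes a point from world to camera coordinates). Camera axes: x right, y down, z forward; pixel columns grow to the right and rows downward; lengths in mm; the calibration is good to about 2 mm. A picture is of the moment at which its call begins: read the wrist's pose just before it. get_calibration takes no time and is no camera call; for the wrist camera it gives the pose at the moment of the call.
- ctrl.finish_job(): hands the job in, once; it reports no verdict.
Trained networks look in the newest picture that a camera, given by its name, has taken for a name from the list of things; names that differ only in an ending like _2 or _b are one class to them, and where a whole thing is asked for, a point or a joint stands for the part that bears it (a point fixed in the world has none). Each returns a list of dicts, best first, with "score" (0 to 1); they miss things now and then, are a little off and sometimes report something else, mostly with a low value. They report only what shows in the picture. A call takes as long as a camera call. They do not tell look-alikes from the thing itself.
- ctrl.search_frame(thing, camera): "uv" ([column, row] in pixels, amid what is visible of it).
The state is a dict: "time_s": time; "joints": joint angles; "dq": joint speeds; "tau": joint torques, N m; "eef_pos": TCP position; "ee_rot": TCP orientation; "force": force on the tool from outside, world axes, zero at the start; "wrist_torque": the same for the moment, N m; "grip_width": opening from 0.0 (shut) to 1.0 (fully open).
Only numpy, scipy, OpenCV 4.12 (cv2) and the standard library are available. Lean on these libraries where they do the work, as an engineer would, in place of code of your own. Each camera call takes 0.05 s, during which the arm holds its last target.

## Working session

There is one attempt and no reset: what is moved stays moved. The work goes in short steps, Python scripts to look and compute and a shell command to move; the robot and the scene stay as the last step left them, time stands still between calls to the robot, and variables do not carry over. Pictures are saved under pics/ and viewed, and the job is handed in when it is done.

```bash
ls; mkdir -p pics; python3 - <<'E'
from rig import ctrl
import cv2,json
s=ctrl.sense();print(s)
for c in ("scene","top","wrist"):
    im=ctrl.capture(c);cv2.imwrite(f"pics/a_{c}.png",im[:,:,::-1])
    k=ctrl.get_calibration(c);print(c,{a:(b if not hasattr(b,'tolist') else b.tolist()) for a,b in k.items()})
    for t in ("cap_center","cap_pointer","jug_mark"):
        print(t,[(round(d['score'],2),[round(float(x)) for x in d['uv']]) for d in ctrl.search_frame(t,c)])
print(ctrl.sense()['time_s'])
E
```

```text
pics
{'time_s': 0.0, 'joints': array([ 9.19618452e-01,  3.13455434e-01,  1.49844577e+00, -4.90558520e-05,
        1.33100034e+00, -2.23392754e-01]), 'dq': array([ 0.00016227, -0.0010104 ,  0.00037344,  0.00139542,  0.00048331,
        0.00092142]), 'tau': array([-1.85485558e-03, -4.12258637e+01, -2.59746408e+01, -2.26866809e-04,
        4.05876330e-03, -7.02471127e-06]), 'eef_pos': array([217.65523868, 477.46752733, 230.72902927]), 'ee_rot': array([-0.69056766,  0.69142036, -0.15027091,  0.14990949]), 'force': array([-0.10540273, -0.45357392,  0.22330185]), 'wrist_torque': array([ 0.04591357, -0.00984993, -0.03942724]), 'grip_width': 0.9996049284238071}
scene {'fx': 397.8319746562428, 'fy': 397.8319746562428, 'cx': 259.170091953839, 'cy': 192.41209884722645, 'k1': 0.02227426125644362, 'world_to_cam': [[0.7513733380178773, 0.6597183483124609, 0.01448474424182135, -405.23261584313735], [0.4904756780139984, -0.5436640541147251, -0.6810748898177423, -194.50435008484288], [-0.44144276661032866, 0.5188459281553817, -0.7320704792873423, 1270.1443813786473], [0.0, 0.0, 0.0, 1.0]]}
cap_center
[... 706 characters left out ...]
), (0.57, [362, 210]), (0.55, [298, 274])]
cap_pointer [(0.77, [366, 238]), (0.75, [274, 213]), (0.74, [330, 219]), (0.7, [296, 272]), (0.68, [364, 210]), (0.35, [318, 224])]
jug_mark [(0.78, [318, 226]), (0.19, [329, 218])]
wrist {'fx': 322.03190043187385, 'fy': 322.03190043187385, 'cx': 256.2039618884937, 'cy': 184.99867103969845, 'k1': -0.07680673977525027, 'world_to_cam': [[0.4144236116281678, 0.910083569347105, -0.0009833257343671129, -524.4573584077502], [0.8709894070237063, -0.39630760792801006, 0.2903751586325385, -38.28518864747765], [0.2638759613484313, -0.12119478826588627, -0.9569123786008984, 379.4911484356237], [0.0, 0.0, 0.0, 1.0]]}
cap_center []
cap_pointer []
jug_mark []
0.6
```

View pics/a_scene.png

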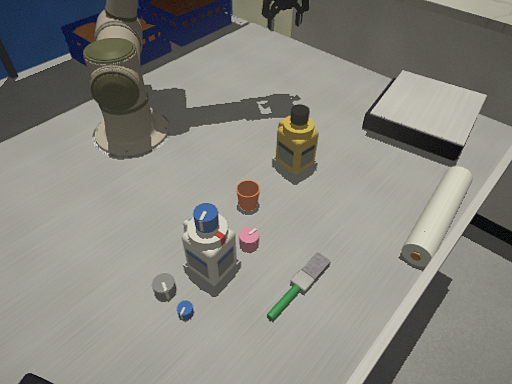

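View pics/a_top.png

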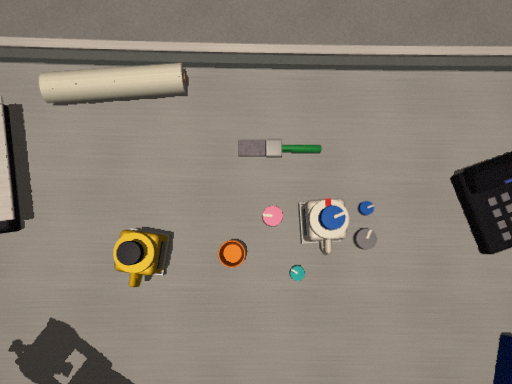

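```bash
python3 - <<'E'
import cv2,numpy as np
a=cv2.imread('pics/a_top.png')[190:290,250:390]
b=cv2.imread('pics/a_scene.png')[190:330,150:320]
cv2.imwrite('pics/b1.png',cv2.resize(a,None,fx=5.5,fy=5.5,interpolation=cv2.INTER_CUBIC))
cv2.imwrite('pics/b2.png',cv2.resize(b,None,fx=4.2,fy=4.2,interpolation=cv2.INTER_CUBIC))
E
```

```text
(no output)
```

View pics/b1.png

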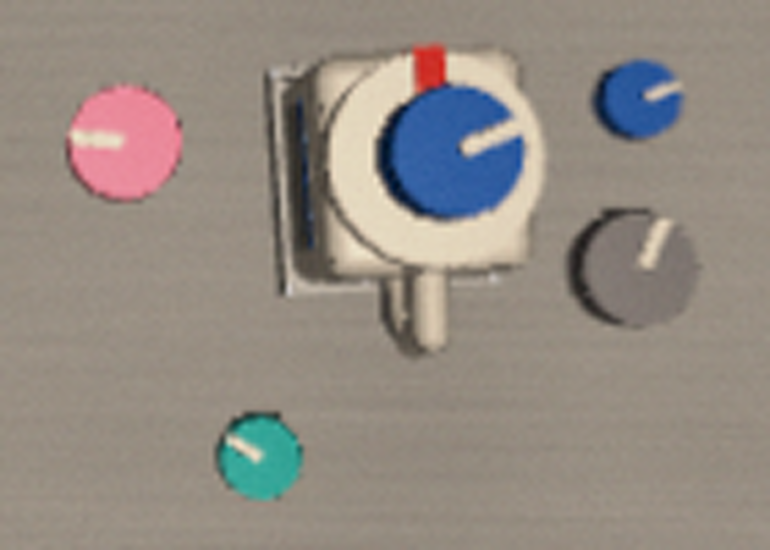

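View pics/b2.png

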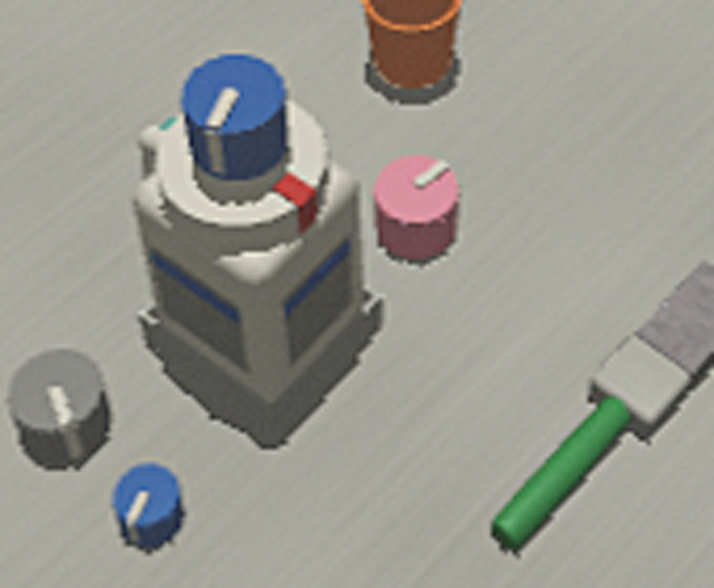

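Five things could be taken for the cap, given as top-view pixels:
- blue cap on the white jug (334,219)
- small blue cap on the counter (366,209)
- grey (366,239)
- pink (272,216)
- turquoise (297,273)

I chose the large blue one on the white jug. The close crop shows it seated on the neck with the pointer to the right, clockwise of the red mark at (328,202).

```bash
cat > h.py <<'E'
import numpy as np,cv2
def proj(k,P):
    P=np.atleast_2d(P).astype(float);T=np.array(k['world_to_cam']);c=P@T[:3,:3].T+T[:3,3]
    s=c[:,:2]/c[:,2:];r2=(s**2).sum(1,keepdims=True);s=s*(1+k['k1']*r2)
    return s*[k['fx'],k['fy']]+[k['cx'],k['cy']]
def onplane(k,uv,z):
    d=(np.array(uv,float)-[k['cx'],k['cy']])/[k['fx'],k['fy']];s=d.copy()
    for _ in range(20): s=d/(1+k['k1']*(s@s))
    T=np.array(k['world_to_cam']);R=T[:3,:3];o=-R.T@T[:3,3];v=R.T@np.r_[s,1]
    return (o+v*(z-o[2])/v[2])
E
python3 - <<'E'
from h import *
from rig import ctrl
k=ctrl.get_calibration('top');ks=ctrl.get_calibration('scene')
f=lambda u,v:(250+(u+.5)/5.5-.5,190+(v+.5)/5.5-.5)
g=lambda u,v:(150+(u+.5)/4.2-.5,190+(v+.5)/4.2-.5)
for n,p,z in [('in',(466,150),211),('out',(519,128),211),('markmid',(430,67),162)]:
    print('top',n,onplane(k,f(*p),z).round(1))
for n,p,z in [('in',(232,92),211),('out',(213,124),211),('markmid',(297,188),162)]:
    print('scene',n,onplane(ks,g(*p),z).round(1))
# fit cap silhouettes: blue mask
from scipy.optimize import minimize
masks=[]
for nm,kk,box in (('top',k,(315,350,200,235)),('scene',ks,(190,222,200,235))):
    im=cv2.imread(f'pics/a_{nm}.png').astype(int);m=((im[:,:,0]-im[:,:,2])>40)
    mm=np.zeros_like(m);u0,u1,v0,v1=box;mm[v0:v1,u0:u1]=m[v0:v1,u0:u1]
    # fill via hull
    pts=np.argwhere(mm)[:,::-1].astype(np.int32);h=cv2.convexHull(pts)[:,0];masks.append((kk,h,nm))
    print(nm,mm.sum(),h.min(0),h.max(0))
a=np.linspace(0,2*np.pi,60,endpoint=False)
def sil(kk,x,y,zo=0):
    P=[[x+24*np.cos(t),y+24*np.sin(t),z+zo] for z in (172,208) for t in a]
    return cv2.convexHull(proj(kk,P).astype(np.float32))
from itertools import product
for kk,h,nm in masks:
    M0=np.zeros((384*4,512*4),np.uint8);cv2.fillConvexPoly(M0,h*4+2,1)
    def cost(q):
        M=np.zeros_like(M0);cv2.fillConvexPoly(M,np.round(sil(kk,*q)[:,0]*4+2).astype(np.int32),1);return float((M!=M0).sum())
    p0=onplane(k,f(460,150),208)[:2]
    r=minimize(cost,p0,method='Nelder-Mead',options=dict(initial_simplex=[p0,p0+[6,0],p0+[0,6]]))
    print(nm,r.x.round(1),r.fun,M0.sum())
E
```

```text
top in [ 555.6 -185.7  211. ]
top out [ 563.6 -204.9  211. ]
top markmid [ 589.8 -181.3  162. ]
scene in [ 558.6 -186.4  211. ]
scene out [ 566.1 -205.2  211. ]
scene markmid [ 591.9 -181.2  162. ]
top 434 [320 206] [344 229]
scene 328 [190 203] [217 222]
top [ 554.5 -182.6] 1126.0 7361
scene [ 544.5 -177.1] 4234.0 6401
```

```bash
cat >> h.py <<'E'
from scipy.spatial.transform import Rotation as Ro
def R(s): q=s['ee_rot'];return Ro.from_quat([q[1],q[2],q[3],q[0]])
def show():
    from rig import ctrl
    s=ctrl.sense();M=R(s).as_matrix();print('t',round(s['time_s'],2),'pos',s['eef_pos'].round(1),'F',s['force'].round(1),'tq',s['wrist_torque'].round(2),'w',round(s['grip_width'],3),'q',s['joints'].round(2));print(M.round(3));return s,M
E
python3 - <<'E'
from h import *
s,M=show()
d=np.array([556,-183,290])-s['eef_pos'];print('tool shift cm',(M.T@d/10).round(2))
d=np.array([400,100,290])-s['eef_pos'];print('mid',(M.T@d/10).round(2))
E
```

```text
t 0.6 pos [217.8 477.7 231.3] F [-0.1 -0.1  0. ] tq [-0.01  0.01  0.02] w 0.998 q [ 0.92  0.31  1.5   0.    1.33 -0.22]
[[ 0.91  -0.     0.415]
 [-0.415 -0.     0.91 ]
 [-0.    -1.    -0.   ]]
tool shift cm [ 58.18  -5.87 -46.08]
mid [ 32.25  -5.87 -26.81]
```

```bash
python3 -m inch '[0,-4,0,0,0,0, 30,-5.9,-23.8,0,0.5,0, 30,-5.9,-23.8,0,0.5,0, 30,-5.9,-23.8,0,0.5,0, 30,-5.9,-23.8,0,0.5,0, 30,-5.9,-23.8,0,0.5,0, 30,-5.9,-23.8,0,0.5,0, 30,-5.9,-23.8,0,0.5,0]' -1 60; python3 - <<'E'
from h import *
s,M=show()
d=np.array([556,-183,290])-s['eef_pos'];print('tool shift cm',(M.T@d/10).round(2))
E
```

```text
time_s: 1.27
eef_pos: [350.7, 216.4, 286.1]
ee_rot: [0.633, -0.632, 0.316, -0.317]
force: [1.1, 1.3, 0.6]
grip_width: 1.0
t 1.27 pos [350.7 216.4 286.1] F [1.1 1.3 0.6] tq [-0.01 -0.02  0.03] w 1.0 q [ 0.27  0.02  1.7   0.    1.42 -0.38]
[[ 0.6    0.001  0.8  ]
 [-0.8    0.     0.6  ]
 [ 0.    -1.     0.001]]
tool shift cm [44.28 -0.38 -7.53]
```

```bash
python3 -m inch '[42,-0.4,-7.2,0,0.6,0, 42,-0.4,-7.2,0,0.6,0, 42,-0.4,-7.2,0,0.6,0, 42,-0.4,-7.2,0,0.6,0, 42,-0.4,-7.2,0,0.6,0, 42,-0.4,-7.2,0,0.6,0, 42,-0.4,-7.2,0,0.6,0, 42,-0.4,-7.2,0,0.6,0]'; python3 -m inch '[0,0,0,0,0,0]' ; python3 - <<'E'
from h import *
s,M=show()
d=np.array([556,-183,290])-s['eef_pos'];print('tool shift cm',(M.T@d/10).round(2))
E
```

```text
time_s: 1.93
eef_pos: [502.8, -80.6, 289.0]
ee_rot: [0.511, -0.51, 0.489, -0.489]
force: [0.8, 1.3, 0.1]
grip_width: 0.997
time_s: 2.02
eef_pos: [504.0, -84.0, 287.8]
ee_rot: [-0.509, 0.51, -0.49, 0.491]
force: [-0.1, -0.1, -1.1]
grip_width: 1.001
t 2.02 pos [504.  -84.  287.8] F [-0.1 -0.1 -1.1] tq [ 0.03  0.05 -0.  ] w 1.001 q [-0.39  0.25  1.44 -0.    1.46 -0.43]
[[ 0.038 -0.001  0.999]
 [-0.999 -0.001  0.038]
 [ 0.001 -1.    -0.001]]
tool shift cm [10.09 -0.21  4.82]
```

```bash
python3 -m inch '[10.1,-0.2,4.8,0,0,0, 10.1,-0.2,4.8,0,0,0, 10.1,-0.2,4.8,0,0,0, 10.1,-0.2,4.8,0,0,0, 10.1,-0.2,4.8,0,0,0]'; python3 - <<'E'
from h import *
s,M=show()
from rig import ctrl
k=ctrl.get_calibration('wrist')
im=ctrl.capture('wrist');cv2.imwrite('pics/c_w.png',im[:,:,::-1])
o=im[:,:,::-1].copy()
a=np.linspace(0,2*np.pi,60)
for z,r in((208,24),(172,24),(160,41)):
    p=proj(k,np.c_[556+r*np.cos(a),-183+r*np.sin(a),0*a+z]);cv2.polylines(o,[np.round(p).astype(np.int32)],True,(0,255,0),1)
cv2.imwrite('pics/c_wo.png',o)
for t in ("cap_center","cap_pointer","jug_mark"):
        print(t,[(round(d['score'],2),[round(float(x)) for x in d['uv']]) for d in ctrl.search_frame(t,'wrist')])
E
```

```text
time_s: 2.43
eef_pos: [554.6, -178.0, 290.1]
ee_rot: [-0.51, 0.51, -0.49, 0.489]
force: [-0.6, 0.6, -0.3]
grip_width: 1.0
t 2.43 pos [ 554.6 -178.   290.1] F [-0.6  0.6 -0.3] tq [-0.02  0.   -0.01] w 1.0 q [-0.51  0.41  1.21  0.    1.52 -0.55]
[[ 0.041 -0.001  0.999]
 [-0.999  0.001  0.041]
 [-0.001 -1.    -0.001]]
cap_center [(0.96, [258, 194]), (0.91, [224, 229]), (0.9, [166, 107]), (0.79, [279, 236]), (0.57, [272, 63])]
cap_pointer [(0.95, [257, 199]), (0.91, [224, 231]), (0.69, [166, 109]), (0.66, [274, 61])]
jug_mark [(0.81, [252, 155])]
```

View pics/c_wo.png

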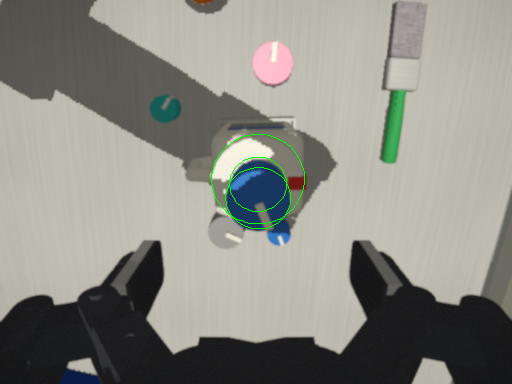

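```bash
python3 - <<'E'
import cv2
a=cv2.imread('pics/c_w.png');b=cv2.imread('pics/c_wo.png')
import numpy as np
z=lambda i:cv2.resize(i[125:245,205:315],None,fx=3.6,fy=4*0.9,interpolation=cv2.INTER_CUBIC)
cv2.imwrite('pics/c_z.png',np.hstack([cv2.convertScaleAbs(z(a),alpha=1.5,beta=20),z(b)]))
E
```

```text
(no output)
```

View pics/c_z.png

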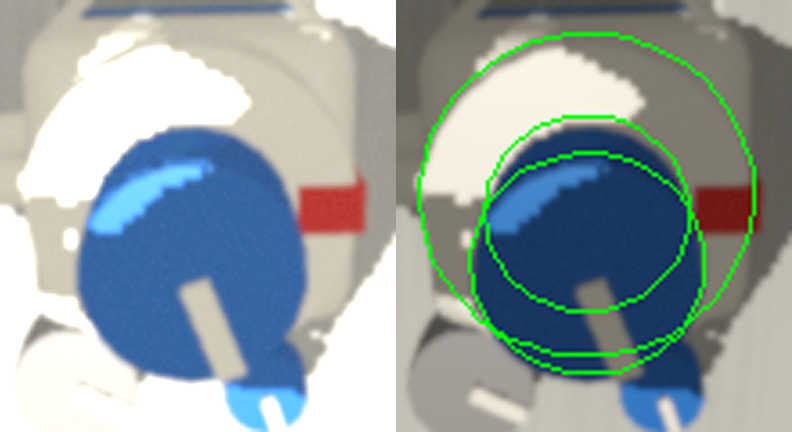

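```bash
python3 - <<'E'
from h import *
from rig import ctrl
s,M=show()
k=ctrl.get_calibration('wrist')
im=ctrl.capture('wrist')[:,:,::-1].copy()
S=5
u0,v0,u1,v1=205,115,325,225
def crop(x,y):
    z=cv2.convertScaleAbs(cv2.resize(im[v0:v1,u0:u1],None,fx=S,fy=S,interpolation=cv2.INTER_CUBIC),alpha=1.5,beta=20)
    for zz,r in((208,24),(160,41)):
        a=np.linspace(0,2*np.pi,90)
        p=(proj(k,np.c_[x+r*np.cos(a),y+r*np.sin(a),0*a+zz])-[u0,v0]+.5)*S-.5
        cv2.polylines(z,[np.round(p).astype(np.int32)],True,(0,255,0),1)
    return z
cv2.imwrite('pics/d_z.png',crop(556,-184.5))
np.savez('d.npz',**{a:np.array(b) for a,b in k.items()})
print('shift',(M.T@(np.array([556,-184.5,290])-s['eef_pos'])/10).round(2))
E
```

```text
t 2.63 pos [ 554.4 -176.1  291.3] F [ 0.9  0.  -0.2] tq [-0.03 -0.02  0.04] w 1.0 q [-0.51  0.41  1.21  0.    1.52 -0.55]
[[ 0.044  0.     0.999]
 [-0.999 -0.     0.044]
 [ 0.    -1.     0.   ]]
shift [0.85 0.14 0.13]
```

View pics/d_z.png

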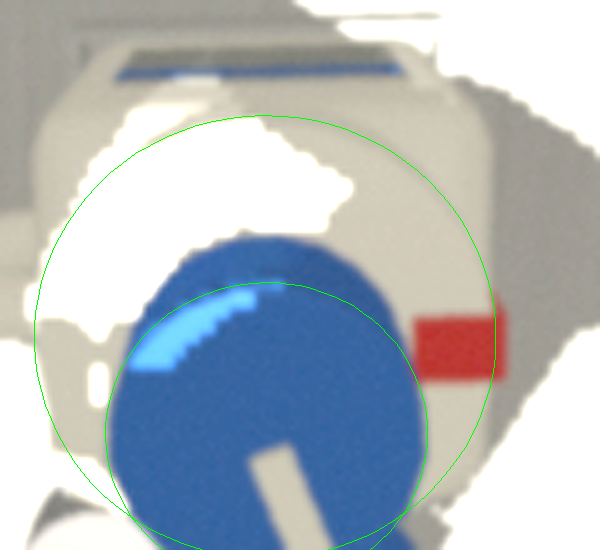

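```bash
python3 - <<'E'
from h import *
k=dict(np.load('d.npz'))
f=lambda u,v:(205+(u+.5)/5-.5,115+(v+.5)/5-.5)
c=np.array([556.3,-184.5])
for n,p,z in [('mid',(456,348),162),('in',(416,349),162),('out',(496,348),162),('pin',(270,450),211),('pout',(313,548),211)]:
    w=onplane(k,f(*p),z)[:2];print(n,w.round(1),np.linalg.norm(w-c).round(1),np.degrees(np.arctan2(*(w-c)[::-1])).round(1))
a=onplane(k,f(270,450),211);b=onplane(k,f(313,548),211);print(np.degrees(np.arctan2(b[1]-a[1],b[0]-a[0])))
E
```

```text
mid [ 589.7 -182.8] 33.5 2.9
in [ 582.7 -183.3] 26.4 2.6
out [ 596.8 -182.5] 40.5 2.8
pin [ 556.6 -185.2] 0.8 -68.9
pout [ 563.8 -200.6] 17.8 -65.1
-64.95564486846851
```

```bash
python3 -m inch '[0.9,0,0.2,0,0,0, 0.9,3,0.2,0,0,0, 0.9,6,0.2,0,0,0, 0.9,8,0.2,0,0,0, 0.9,9,0.2,0,0,0, 0.9,9,0.2,0,0,0, 0.9,9,0.2,0,0,0]'; python3 - <<'E'
from h import *
s,M=show()
print('shift',(M.T@(np.array([556.3,-184.5,168])-s['eef_pos'])/10).round(2))
from rig import ctrl
for c in('wrist','scene'):cv2.imwrite(f'pics/e_{c}.png',ctrl.capture(c)[:,:,::-1])
E
```

```text
time_s: 3.27
eef_pos: [557.3, -186.4, 201.8]
ee_rot: [0.511, -0.511, 0.489, -0.49]
force: [-0.7, 0.4, 0.1]
grip_width: 0.999
t 3.27 pos [ 557.3 -186.4  201.8] F [-0.7  0.4  0.1] tq [-0.02  0.01  0.01] w 0.999 q [-0.52  0.47  1.34 -0.    1.32 -0.57]
[[ 0.043  0.001  0.999]
 [-0.999 -0.001  0.043]
 [ 0.001 -1.     0.001]]
shift [-0.2   3.38 -0.1 ]
```

View pics/e_wrist.png

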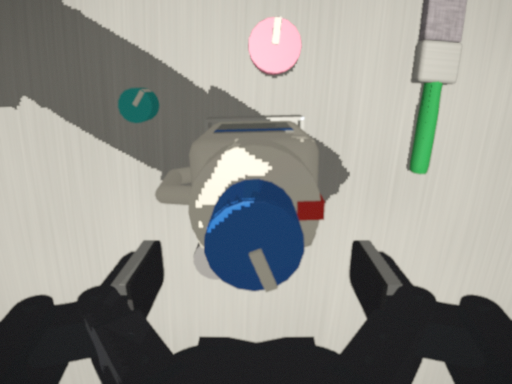

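```bash
python3 -m inch '[-0.1,2,0,0,0,0, -0.1,3.4,0,0,0,0, -0.1,3.4,0,0,0,0, -0.1,3.4,0,0,0,0]'; python3 -m inch '[0,0,0,0,0,0, 0,0,0,0,0,0, 0,0,0,0,0,0, 0,0,0,0,0,0, 0,0,0,0,0,0, 0,0,0,0,0,0]' 1 60;  python3 - <<'E'
from h import *
s,M=show()
from rig import ctrl
for c in('wrist','scene'):cv2.imwrite(f'pics/f_{c}.png',ctrl.capture(c)[:,:,::-1])
a=cv2.imread('pics/f_wrist.png')[150:384,120:392];b=cv2.imread('pics/f_scene.png')[130:300,150:300]
cv2.imwrite('pics/f2.png',np.hstack([cv2.resize(a,(400,344)),cv2.resize(b,(304,344))]))
E
```

```text
time_s: 3.7
eef_pos: [557.2, -185.3, 167.9]
ee_rot: [0.511, -0.511, 0.489, -0.489]
force: [0.0, -0.2, 0.0]
grip_width: 0.997
time_s: 4.2
eef_pos: [557.2, -185.4, 167.6]
ee_rot: [0.511, -0.511, 0.489, -0.49]
force: [-0.6, 0.0, 4.4]
grip_width: 0.55
t 4.2 pos [ 557.2 -185.4  167.6] F [-0.6  0.   4.4] tq [-0.08  0.07 -0.02] w 0.55 q [-0.52  0.5   1.39 -0.    1.25 -0.56]
[[ 0.043  0.001  0.999]
 [-0.999 -0.001  0.043]
 [ 0.001 -1.     0.001]]
```

View pics/f2.png

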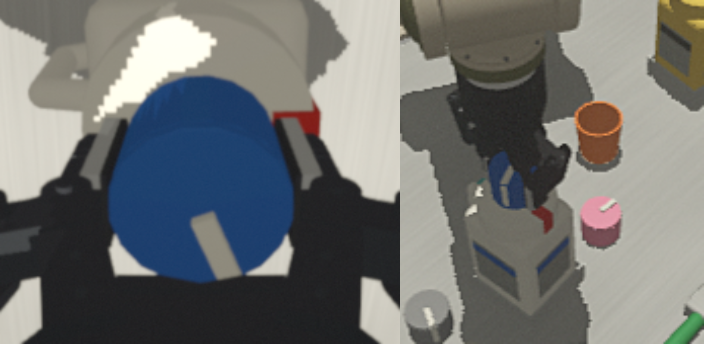

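```bash
python3 -m inch '[0,0.2,0,0,0,0, 0,0.4,0,0,0,0, 0,0.6,0,0,0,0, 0,0.6,0,0,0,0, 0,0.6,0,0,0,0]';  python3 - <<'E'
from h import *
s,M=show()
E
```

```text
time_s: 4.72
eef_pos: [557.2, -185.4, 161.7]
ee_rot: [0.511, -0.511, 0.489, -0.49]
force: [-1.7, -0.2, 8.9]
grip_width: 0.557
t 4.72 pos [ 557.2 -185.4  161.7] F [-1.7 -0.2  8.9] tq [ 0.05  0.17 -0.02] w 0.557 q [-0.52  0.51  1.4  -0.    1.23 -0.56]
[[ 0.043  0.001  0.999]
 [-0.999 -0.001  0.043]
 [ 0.001 -1.     0.001]]
```

```bash
python3 -m inch '[0,0.15,0,0,0,0, 0,0.15,0,0,0,0, 0,0.15,0,0,0,0]';  python3 - <<'E'
from h import *
s,M=show()
E
```

```text
time_s: 4.97
eef_pos: [557.3, -185.4, 160.4]
ee_rot: [0.511, -0.511, 0.488, -0.49]
force: [-1.5, 0.7, 10.9]
grip_width: 0.551
t 4.97 pos [ 557.3 -185.4  160.4] F [-1.5  0.7 10.9] tq [0.1  0.24 0.02] w 0.551 q [-0.52  0.51  1.4  -0.    1.23 -0.56]
[[ 0.043  0.001  0.999]
 [-0.999 -0.001  0.043]
 [ 0.001 -1.     0.001]]
```

```bash
python3 -m inch '[0,0,0,0,-0.1,0, 0,0,0,0,-0.2,0, 0,0,0,0,-0.3,0, 0,0,0,0,-0.4,0, 0,0,0,0,-0.5,0, 0,0,0,0,-0.6,0, 0,0,0,0,-0.6,0]';  python3 - <<'E'
from h import *
s,M=show()
from rig import ctrl
for c in('wrist','scene'):cv2.imwrite(f'pics/g_{c}.png',ctrl.capture(c)[:,:,::-1])
a=cv2.imread('pics/g_wrist.png')[150:384,120:392];b=cv2.imread('pics/g_scene.png')[130:300,150:300]
cv2.imwrite('pics/g2.png',np.hstack([cv2.resize(a,(400,344)),cv2.resize(b,(304,344))]))
E
```

```text
time_s: 5.55
eef_pos: [557.5, -185.5, 160.6]
ee_rot: [-0.633, 0.633, -0.314, 0.316]
force: [-1.2, -0.1, 10.2]
grip_width: 0.554
t 5.55 pos [ 557.5 -185.5  160.6] F [-1.2 -0.1 10.2] tq [-0.   -0.02 -0.01] w 0.554 q [-0.52  0.51  1.4   0.    1.23 -1.17]
[[ 0.604  0.002  0.797]
 [-0.797 -0.001  0.604]
 [ 0.002 -1.     0.001]]
```

View pics/g2.png

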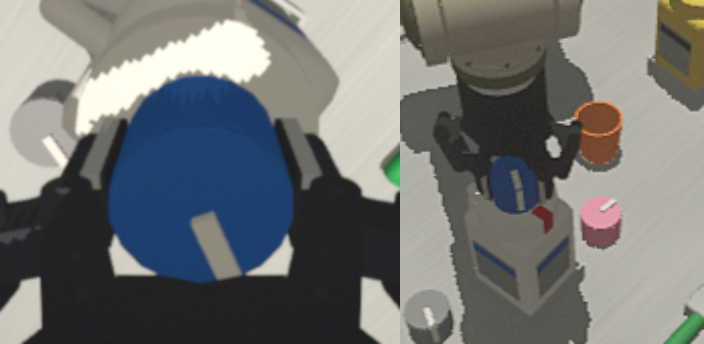

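```bash
python3 -m inch '[0,0,0,0,-0.1,0, 0,0,0,0,-0.2,0, 0,0,0,0,-0.3,0, 0,0,0,0,-0.4,0, 0,0,0,0,-0.5,0, 0,0,0,0,-0.6,0, 0,0,0,0,-0.6,0]';  python3 - <<'E'
from h import *
s,M=show()
from rig import ctrl
for c in('wrist','scene','top'):cv2.imwrite(f'pics/h_{c}.png',ctrl.capture(c)[:,:,::-1])
a=cv2.imread('pics/h_wrist.png')[150:384,120:392];b=cv2.imread('pics/h_scene.png')[195:245,185:235]
cv2.imwrite('pics/h2.png',np.hstack([cv2.resize(a,(300,500)),cv2.resize(b,(500,500),interpolation=cv2.INTER_CUBIC)]))
print(dict((n,ctrl.search_frame(n,'scene')[:2]) for n in ('cap_pointer','jug_mark')))
E
```

```text
time_s: 6.23
eef_pos: [557.6, -185.4, 160.7]
ee_rot: [-0.698, 0.698, -0.113, 0.114]
force: [-0.6, 0.4, 10.3]
grip_width: 0.556
t 6.23 pos [ 557.6 -185.4  160.7] F [-0.6  0.4 10.3] tq [ 0.03 -0.01  0.04] w 0.556 q [-0.52  0.51  1.4   0.    1.23 -1.77]
[[ 0.948  0.003  0.317]
 [-0.317 -0.001  0.948]
 [ 0.003 -1.    -0.   ]]
{'cap_pointer': [{'uv': [249.2, 237.8], 'score': 0.96}, {'uv': [206.4, 224.4], 'score': 0.61}], 'jug_mark': [{'uv': [213.4, 256.9], 'score': 0.86}, {'uv': [247.4, 194.3], 'score': 0.49}]}
```

View pics/h2.png

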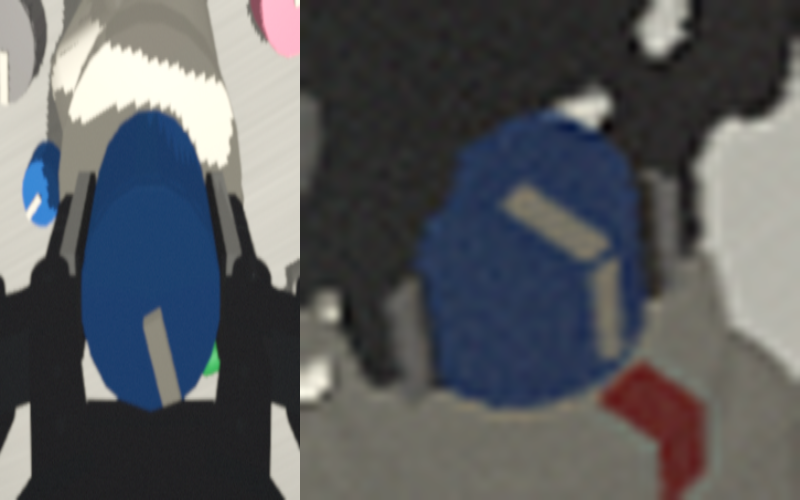

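```bash
python3 - <<'E'
from h import *
from rig import ctrl
k=ctrl.get_calibration('scene')
f=lambda u,v:(185+(u+.5)/10-.5,195+(v+.5)/10-.5)
a=onplane(k,f(216,195),204);b=onplane(k,f(300,247),204);m=onplane(k,f(352,400),162)
print(a,b,m,np.degrees(np.arctan2(*(b-a)[1::-1])))
c=(557,-185)
print(np.degrees(np.arctan2(b[1]-c[1],b[0]-c[0])),np.degrees(np.arctan2(m[1]-c[1],m[0]-c[0])))
# predicted overlay for pointer at mark yaw 2.8
for th in (-7,3,13):
    t=np.radians(th);print(th,((proj(k,[[557+r*np.cos(t),-185+r*np.sin(t),204] for r in(2,24)])-[185,195])*10).round(0).tolist())
# wrist pointer yaw
E
```

```text
[ 560.42587088 -185.44508159  204.        ] [ 581.94853492 -183.64947748  204.        ] [ 591.30469429 -182.2551307   162.        ] 4.769058089090815
3.0985302945949873 4.574740695772923
-7 [[207.0, 186.0], [275.0, 252.0]]
3 [[208.0, 185.0], [292.0, 240.0]]
13 [[210.0, 184.0], [305.0, 226.0]]
```

The pointer is at about 3–5° and the mark at about 3–4.6°, so they agree within a couple of degrees. I'll lift now.

```bash
python3 -m inch '[0,-0.5,0,0,0,0, 0,-1,0,0,0,0, 0,-1.5,0,0,0,0, 0,-2,0,0,0,0, 0,-2.5,0,0,0,0, 0,-3,0,0,0,0, 0,-3,0,0,0,0]';  python3 - <<'E'
from h import *
s,M=show()
E
python3 -m inch '[0,-1.5,0,0,0,0, 0,-3,0,0,0,0, 0,-4.5,0,0,0,0, 0,-5.2,0,0,0,0, 0,-5.7,0,0,0,0, 0,-5.7,0,0,0,0, 0,-5.7,0,0,0,0, 0,-5.7,0,0,0,0]';  python3 - <<'E'
from h import *
s,M=show()
from rig import ctrl
for c in('wrist','scene','top'):cv2.imwrite(f'pics/i_{c}.png',ctrl.capture(c)[:,:,::-1])
a=cv2.imread('pics/i_wrist.png')[150:384,120:392];b=cv2.imread('pics/i_scene.png')[130:300,130:330]
cv2.imwrite('pics/i2.png',np.hstack([cv2.resize(a,(340,400)),cv2.resize(b,(450,400),interpolation=cv2.INTER_CUBIC)]))
E
```

```text
time_s: 7.07
eef_pos: [557.1, -185.3, 190.3]
ee_rot: [-0.697, 0.698, -0.115, 0.116]
force: [-0.6, 1.1, 0.1]
grip_width: 0.55
t 7.07 pos [ 557.1 -185.3  190.3] F [-0.6  1.1  0.1] tq [-0.01 -0.    0.05] w 0.55 q [-0.52  0.48  1.36 -0.    1.3  -1.76]
[[ 0.947  0.001  0.322]
 [-0.322 -0.001  0.947]
 [ 0.001 -1.    -0.   ]]
time_s: 7.73
eef_pos: [556.6, -185.0, 245.4]
ee_rot: [0.698, -0.697, 0.116, -0.115]
force: [-0.7, 0.7, 0.1]
grip_width: 0.551
t 7.73 pos [ 556.6 -185.   245.4] F [-0.7  0.7  0.1] tq [ 0.   -0.01 -0.02] w 0.551 q [-0.52  0.44  1.28 -0.    1.42 -1.76]
[[ 0.947 -0.001  0.322]
 [-0.322  0.001  0.947]
 [-0.002 -1.     0.   ]]
```

View pics/i2.png

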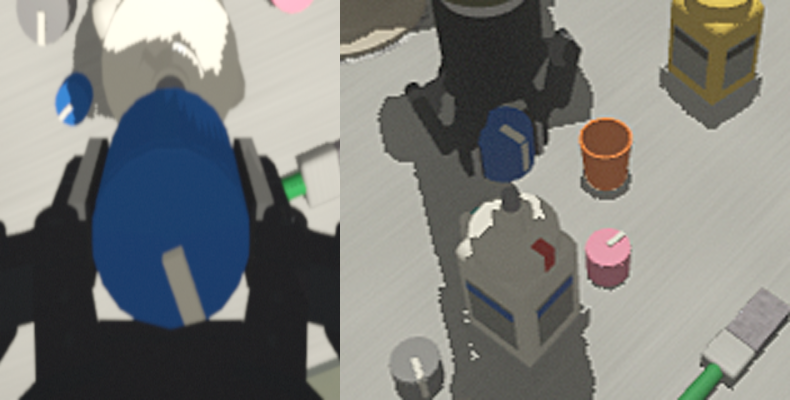

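```bash
python3 -m inch '[0,-0.15,0,0,0,0, 0,-0.15,0,0,0,0, 0,-0.15,0,0,0,0, 0,-0.15,0,0,0,0, 0,-0.15,0,0,0,0, 0,-0.15,0,0,0,0]';  python3 - <<'E'
from h import *
s,M=show()
print(np.abs(s['dq']).max())
from rig import ctrl
k=ctrl.get_calibration('scene');im=ctrl.capture('scene')[:,:,::-1].copy()
for z in (252,288):
    a=np.linspace(0,2*np.pi,60);p=proj(k,np.c_[556.5+24*np.cos(a),-185+24*np.sin(a),0*a+z]);cv2.polylines(im,[np.round(p).astype(np.int32)],True,(0,255,0),1)
cv2.imwrite('pics/j.png',cv2.resize(im[150:250,160:260],(600,600),interpolation=cv2.INTER_CUBIC))
E
```

```text
time_s: 8.38
eef_pos: [556.9, -185.2, 247.9]
ee_rot: [-0.698, 0.698, -0.115, 0.115]
force: [-0.5, 0.4, -1.3]
grip_width: 0.555
t 8.38 pos [ 556.9 -185.2  247.9] F [-0.5  0.4 -1.3] tq [ 0.05 -0.    0.03] w 0.555 q [-0.52  0.44  1.27 -0.    1.43 -1.76]
[[ 0.947  0.     0.322]
 [-0.322 -0.     0.947]
 [ 0.    -1.    -0.   ]]
0.0013223626330226693
```

View pics/j.png

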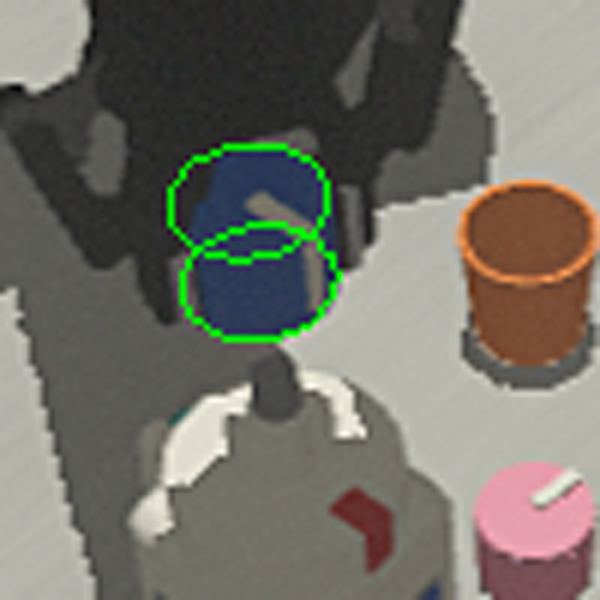

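The overlay for a cap lifted 80 mm matches the picture: the cap is upright, over the jug and still.

```bash
python3 -c "
from rig import ctrl
print(ctrl.finish_job())"
```

```text
the job is handed in; nothing more can be done
None
```

I opened the white jug and handed the job in. The gripper is holding the blue cap upright and still, about 80 mm above where it sat and over its jug.

- **Press and turn:** I gripped the large blue cap at 60 N and pressed it down until the force read about 10 N, roughly 7 mm deep. I then turned it about 1.2 rad anticlockwise with the force steady. Before lifting, the scene picture put the pointer within about 2° of the red mark.
- **Lift:** The cap came off cleanly, and the force dropped to about 0 N. In the last check at 8.4 s the measured lift from the locked grip height was about 80 mm. A cap outline drawn at that height matched the picture, and the joints were at rest.
- **Bystanders:** My path kept clear of the yellow jug, cup and brush. None of them looked disturbed in the pictures, though I did not measure their positions afterwards.
- **Disagreements:** The early single-camera estimates of the cap's centre differed by up to 3 mm. One outline fit from the scene camera was off by about 12 mm because its mask was poor, so I discarded it and used the close wrist view. No other check failed.

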